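# Load the tumbler and hold its recessed run button

## Task

Tip the blue tumbler's hinged loading tray up (it has a bar to lift it by) so that all four rusty nuts drop into the tub, then bring the tray back down level. Then take the pin punch out of the wooden block, reach it down through the green-rimmed hole of the grey control box and press the recessed run button fully down; finish while still gripping the punch and holding the button down. Do not press the red stop button, and leave the other things on the bench where they are.

Things in the scene. Friction and masses are not known exactly. Their poses are not given: they have to be found in the camera images.
- tray (a joint): Hinge of the tumbler's loading tray, rad: 0 = level and down (against its stop), grows as the bar end is lifted, stop at 1.35. The tray (0.25 kg) does not stay up by itself; it falls back when let go. The nuts slide out when it is tipped far over (about 1.0 or more; go to 1.2 to be sure).
- tray_bar (a point): Middle of the tray's lifting bar: a round steel bar 12 mm thick, 84 mm clear length, level, parallel to y of this frame, about 122 mm above the bench when the tray is down. It runs 40 mm beyond the tray's end wall on the robot's side; 12 mm of tray wall stands above it. It may turn between the fingers as the tray tips. The frame moves with the tray: with the tray down x points from the bar to the tub, z up.
- tray_hinge (a point): Tray hinge line at the tub's front rim, 104 mm above the bench; y of this frame is the hinge axis. The bar lies 140 mm from it (towards -x of this frame) and 18 mm higher (frame z); the frame turns with the tray. A positive turn about y lifts the bar up and over towards the tub. The tray is 95 x 110 mm, aluminium, walls 30 mm high on three sides, open at the hinge.
- tub_floor (a point): Centre of the inner floor of the blue vibratory tumbler's square tub, 32 mm above the bench; x points away from the tray. Inside 130 x 130 mm; front wall top (under the tray) 96 mm, side walls 124 mm, back wall 153 mm above the bench. The tumbler is fixed; a grey motor sticks out behind.
- rusty_nut_a: Rusty brown hexagon nut, 26 x 30 x 14 mm, about 80 g, lying in the tray at the start. Origin at the centre of its underside.
- rusty_nut_b: Rusty brown hexagon nut, 26 x 30 x 14 mm, about 80 g, lying in the tray at the start. Origin at the centre of its underside.
- rusty_nut_c: Rusty brown hexagon nut, 26 x 30 x 14 mm, about 80 g, lying in the tray at the start. Origin at the centre of its underside.
- rusty_nut_d: Rusty brown hexagon nut, 26 x 30 x 14 mm, about 80 g, lying in the tray at the start. Origin at the centre of its underside.
- punch: Pin punch standing upright in the wooden block, about 0.1 kg. Origin at the centre of its lower tip, z up along the punch. Steel shaft 8 mm thick from 0 to 70 mm, black round hand guard 32 mm across from 70 to 75 mm (it rests on the block), round orange grip 20 mm thick from 75 to 153 mm, steel end cap to 157 mm. Lift it 75 mm to clear the block.
- holder: Fixed drilled wooden block 60 x 76 x 80 mm high that holds the punch in a 14 mm hole at its centre; two drill shanks stand 12 mm above its top, 29 mm to either side along y. Origin at the centre of its underside.
- hole (a point): Centre of the mouth of the 22 mm round hole with a green rim in the top of the grey control box, 65 mm above the bench; the shaft goes straight down here (z up). The green run button (18 mm across) lies 30 mm below the mouth.
- run_button (a joint): Green run button at the bottom of the hole, m pressed down: 0 = out, 0.006 = stop. Spring: about 1 N to start, 5.3 N fully down; it springs back when let go.
- control_box: Fixed grey control box 130 x 90 x 65 mm high; origin at the centre of its underside. The hole is 30 mm from the centre towards -x of this frame, the red stop button 35 mm towards +x.
- stop_button (a joint): Red stop button standing on top of the control box (about 28 mm across), m pressed: 0 = out, 0.005 = fully pressed. Leave it alone.
- pliers: Bystander: red-handled pliers lying on the bench, 87 x 183 x 13 mm.
- marker: Bystander: felt marker lying on the bench, 137 x 65 x 20 mm.
- tape_roll: Bystander: roll of pale tape, 68 mm across, 24 mm high.
- screwdriver: Bystander: yellow-handled screwdriver lying on the bench, 189 x 65 x 26 mm.

How it is judged:
On the way, in this order (a step that is already met when the one before it is completed fails the run):
1. all four nuts are in the tub while the tray is tipped up (x of rusty_nut_a in the frame of tub_floor between -0.07 and 0.07 m and y of rusty_nut_a in the frame of tub_floor between -0.07 and 0.07 m and z of each of rusty_nut_a, rusty_nut_b, rusty_nut_c, rusty_nut_d in the frame of tub_floor below 0.055 m and x of rusty_nut_b in the frame of tub_floor between -0.07 and 0.07 m and y of rusty_nut_b in the frame of tub_floor between -0.07 and 0.07 m and x of rusty_nut_c in the frame of tub_floor between -0.07 and 0.07 m and y of rusty_nut_c in the frame of tub_floor between -0.07 and 0.07 m and x of rusty_nut_d in the frame of tub_floor between -0.07 and 0.07 m and y of rusty_nut_d in the frame of tub_floor between -0.07 and 0.07 m and value of joint tray above 0.35 rad), for 0.1 s.
2. the tray is down level again (value of joint tray below 0.1 rad), for 0.2 s.
3. the punch, held in the gripper, presses the run button down through the hole (value of joint run_button above 0.004 m and contact force between punch and run_button above 2 N and contact force between the fingers and punch above 1 N and z of punch in the frame of hole below -0.02 m and horizontal distance between punch and hole below 0.012 m and angle between punch's own z axis and vertical below 0.35 rad), for 0.2 s.
At the end, for the whole second after the job is handed in: Ends holding: gripped punch (over 1 N) upright within 0.35 rad, tip 20 mm or more down the hole and within 12 mm of its axis, pushing the run button (over 2 N) at least 4 mm down; all four nuts in the tub; tray down (below 0.1 rad) (all of step 3 and x of rusty_nut_a in the frame of tub_floor between -0.07 and 0.07 m and y of rusty_nut_a in the frame of tub_floor between -0.07 and 0.07 m and z of each of rusty_nut_a, rusty_nut_b, rusty_nut_c, rusty_nut_d in the frame of tub_floor below 0.055 m and x of rusty_nut_b in the frame of tub_floor between -0.07 and 0.07 m and y of rusty_nut_b in the frame of tub_floor between -0.07 and 0.07 m and x of rusty_nut_c in the frame of tub_floor between -0.07 and 0.07 m and y of rusty_nut_c in the frame of tub_floor between -0.07 and 0.07 m and x of rusty_nut_d in the frame of tub_floor between -0.07 and 0.07 m and y of rusty_nut_d in the frame of tub_floor between -0.07 and 0.07 m and value of joint tray below 0.1 rad); the arm keeps its last pose, push and grip.
It fails at once if the red stop button is pressed (more than 2.5 mm) (value of joint stop_button above 0.0025 m).
It fails at once if a bystander is moved more than 30 mm (distance of any of pliers, marker, tape_roll, screwdriver from where it was at the start of the episode above 0.03 m).
It also fails if it takes over 58 s, if anything falls off the work surface, if the arm or the gripper's body presses on something with over 40 N, if the wrist force passes 120 N, or if a joint passes its speed limit or range.

## Robot

A 7-joint arm with a two-finger parallel gripper is mounted at the origin on a cart in front of the work surface, level with it; the furniture and walls round the work are solid. World frame = base frame: x ahead of the robot, y to its left, z up, the work surface at z = 0. Lengths are in m, angles in rad, forces in N, time in s.
With the tool pointing down it reaches from about 0.4 to 0.875 m from the base axis. Payload 19.3 kg.
Tool frame: the origin (TCP) lies midway between the tips of the shut fingers; the grasp point (between the pads) lies 19 mm behind it; z points along the fingers, y is the line along which they close (so a half turn about z gives the same grasp; the last joint's range is limited). The gripper opens to 85 mm and grips with 20 to 120 N. Pads are 22 mm wide; open, the fingers measure 114 mm over their backs; the gripper's body (76 mm by 85 mm) begins 54 mm behind the grasp point. The pads swing forward as they close: fully open they stand 13 mm farther back than shut.
Start: joints at [-1.377, 0.521, -0.036, 1.599, 0.021, 1.021, -0.113], TCP at [0.163, 0.603, 0.199] pointing down, gripper open.
Joint ranges: [-2.91, 2.91], [-0.3, 2.13], [-1.5, 1.42], [0.17, 2.43], [-1.26, 4.41], [0.16, 1.93], [-2.52, 2.52]. Speed limits (rad/s): [1.89, 1.89, 2.39, 2.39, 3.01, 3.01, 3.01].

## Interface

Orientations are given as [roll, pitch, yaw] about the fixed x, y, z axes, in that order (R = Rz(yaw) Ry(pitch) Rx(roll)).
In Python, from workcell import * gives the robot as it stands. The module is installed in compiled form; this text tells all that it offers.
- The arm moves only by the tool play_rows, never from a script. Its argument "deltas" is a list of rows, each a list of 7 numbers: the shift along the tool's x, y, z in units of 500 mm (1.0 is 500 mm), then the turn, a rotation vector about the tool's x, y, z in units of 120 degrees (1.0 is 120 degrees), then the closure, from 0 (fully open) to 1 (shut). A call has 1 to 10 rows; each row is the pose to reach, as a shift and turn from the pose commanded when the call began, along the tool's axes at that moment; what a row does not reach only later rows make up. A row lasts 1/10 s, in which the tool goes at most 50 mm and 8.59 degrees, less where a joint would pass 70% of its speed; a pose out of reach is approached as far as the arm can. A call with a number of a shift or a turn outside -1 to 1 is refused whole. A call with a gripper value outside its range is refused whole. The fingers move at their own pace and stop on an object; "newtons" is the grip in N (left out, the last holds). Time passes only in rows, so rows that repeat a pose let the fingers close. It gives the time, the measured TCP pose, the force, the opening and the grip force at its end, in the units of the state.
- observe(): the state, without advancing time (a new reading comes with each control period).
- grab_frame(name): name is "scene" or "top" or "wrist"; returns the picture (480x640x3 uint8, red, green, blue); there is no depth.
- get_calibration(name): a dict with "fovy" (degrees; the focal length in pixels is half the picture's height over the tangent of half this angle, whatever the lens; pixels are square), "cx", "cy" (the principal point, pixels), "xyz" and "rotation" of the camera in the world. Camera axes: x right, y down, z forward; pixel columns grow to the right and rows downward; lengths in m; the calibration is good to about 2 mm. A picture is of the moment at which its call begins: read the wrist's pose just before it. get_calibration takes no time and is no camera call; for the wrist camera it gives the pose at the moment of the call.
- job_done(): hands the job in; it is judged then, once.
The state is a dict: "clock": time; "qpos": joint angles; "qd": joint speeds; "joint_efforts": joint torques, N m; "position": TCP position; "tool_rot": TCP orientation; "force": force on the tool from outside, world axes, zero at the start; "moment": the same for the moment, N m; "grip_width": finger opening in m; "finger_force": force on a finger pad.
Only numpy, scipy, OpenCV 4.12 (cv2) and the standard library are available. Lean on these libraries where they do the work, as an engineer would, in place of code of your own. Each camera call takes 0.05 s, during which the arm holds its last target. There are 200 camera calls.

## Working session

There is one attempt and no reset: what is moved stays moved. The work goes in short steps, Python scripts to look and compute and a tool call to move; the robot and the scene stay as the last step left them, time stands still between calls to the robot, and variables do not carry over. Pictures are saved under pics/ and viewed, at most 10 in all, crops included, and the job is handed in when it is done.

Besides the shell and the picture viewer there is one more tool, called as name([rows], argument=value, ...), one row to a line, values as JSON. play_rows: Moves the arm, as the interface text tells. Its arguments: {"type":"object","properties":{"deltas":{"type":"array"},"newtons":{"type":"number"}},"required":["deltas"]}

```bash
mkdir -p pics; cat > h.py <<'E'
from workcell import *
import numpy as np, cv2
from scipy.spatial.transform import Rotation as R
def snap(n,f):
    im=grab_frame(n); cv2.imwrite('pics/'+f+'.png',im[:,:,::-1]); return im
def Rm(a):
    a=np.array(a); return a if a.shape==(3,3) else R.from_euler('xyz',a).as_matrix()
def ray(c,u,v):
    f=240/np.tan(np.radians(c['fovy'])/2)
    return Rm(c['rotation'])@np.array([(u-c['cx'])/f,(v-c['cy'])/f,1])
def onz(c,u,v,z):
    d=ray(c,u,v); o=np.array(c['xyz']); return o+d*(z-o[2])/d[2]
def proj(c,p):
    f=240/np.tan(np.radians(c['fovy'])/2)
    q=Rm(c['rotation']).T@(np.array(p)-np.array(c['xyz'])); return q[:2]/q[2]*f+[c['cx'],c['cy']]
E
python3 - <<'E'
from h import *
for n in ('top','scene'):
    print(n,get_calibration(n)); snap(n,n+'0')
print(observe()); print(get_calibration('wrist'))
E
```

```text
top {'fovy': 49.46062746580423, 'cx': 326.3316988485794, 'cy': 243.2955362458593, 'xyz': array([ 0.3638855 , -0.18275757,  1.27825272]), 'rotation': array([-2.97319629e+00, -9.88549566e-04, -1.55523303e+00])}
scene {'fovy': 47.60356002716166, 'cx': 323.23410373152456, 'cy': 235.99071123551235, 'xyz': array([-0.79685739, -0.36630375,  0.76151351]), 'rotation': array([-2.03408094e+00, -1.45661062e-03, -1.43440055e+00])}
{'clock': 0.1, 'qpos': array([-1.37723727,  0.52197703, -0.03632529,  1.59993728,  0.02120887,
        1.02108746, -0.11275847]), 'qd': array([-0.00155857, -0.00106022, -0.00239161, -0.00026796,  0.00165842,
       -0.00064276, -0.00095262]), 'joint_efforts': array([ 4.14241033e-03, -9.28475690e+01,  1.98430739e+00, -3.70535946e+01,
        1.81955908e-02,  5.23821232e-03,  9.48375236e-05]), 'position': array([0.16289746, 0.60305949, 0.19887414]), 'tool_rot': array([-3.14057186e+00,  7.93399005e-05,  2.87786672e+00]), 'force': array([ 0.18776388,  0.54663988, -1.21414571]), 'moment': array([ 0.02252549, -0.02189689, -0.01645921]), 'finger_force': 0.0, 'grip_width': 0.08554507771586675}
{'fovy': 68.80466484764518, 'cx': 321.3145909737167, 'cy': 240.88750210640598, 'xyz': array([0.09139685, 0.62258999, 0.37280845]), 'rotation': array([2.84419004, 0.00284977, 1.30676963])}
```

View pics/top0.png

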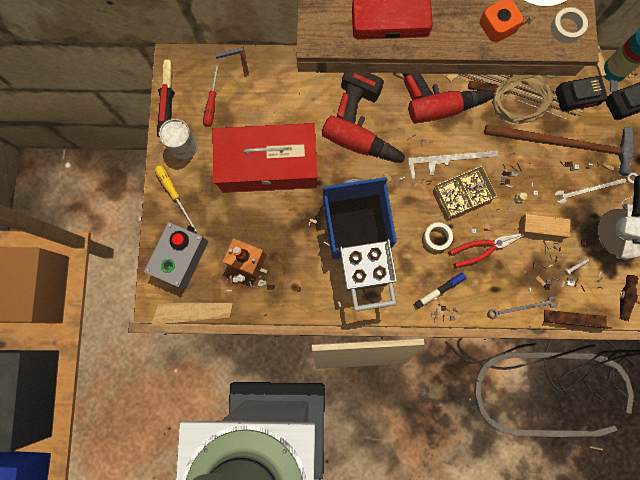

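View pics/scene0.png

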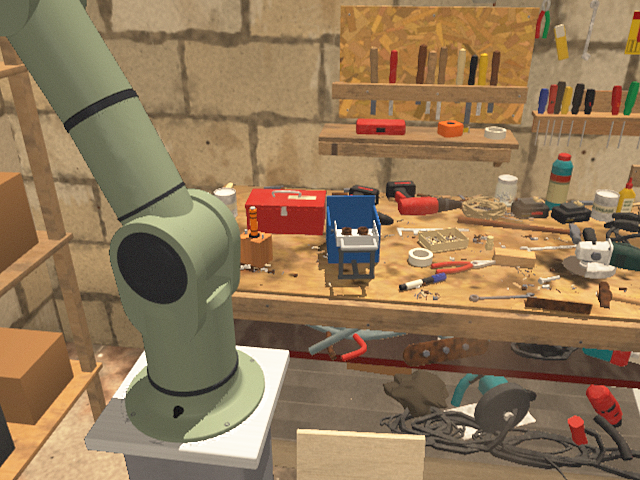

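The top view shows the tray bar near (374,303), nuts around (368,263), the punch in its block near (243,257), and the box with the green hole (168,266) and the red stop (179,240). The scene view shows the tray at (356,240) and the punch at (254,220). I'll enlarge the top view next.

```bash
python3 - <<'E'
from h import *
im=cv2.imread('pics/top0.png')
a=cv2.resize(im[170:320,135:285],None,fx=4,fy=4,interpolation=cv2.INTER_CUBIC)[:, :]
b=cv2.resize(im[170:320,310:410],None,fx=4,fy=4,interpolation=cv2.INTER_CUBIC)
o=np.hstack([a[:, :400*1],b]) if 0 else np.hstack([cv2.resize(im[170:320,140:240+0],None,fx=4,fy=4,interpolation=cv2.INTER_CUBIC),b])
cv2.imwrite('pics/crop1.png',o)
E
```

```text
(no output)
```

View pics/crop1.png

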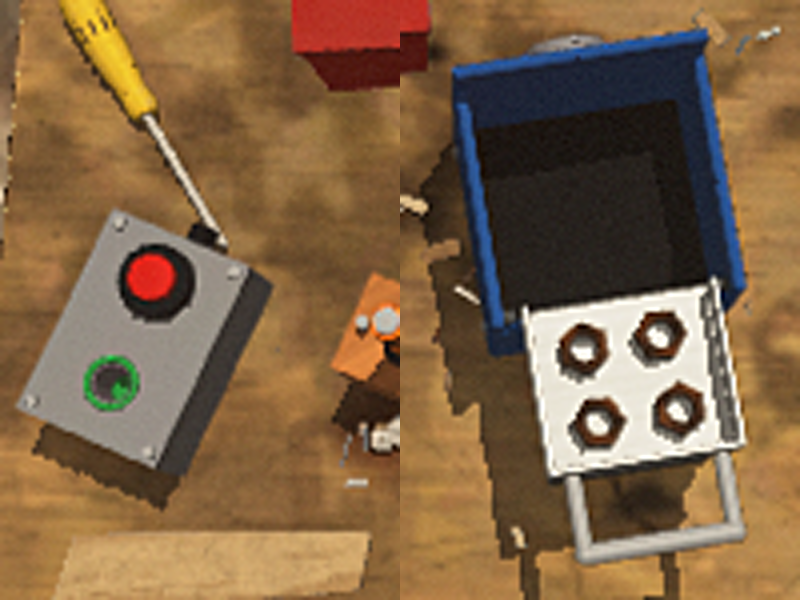

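The crop shows the bar ends at top-view pixels (356.2,308.5) and (394.5,302.2). The hole centre is at (168,265.5) and the bright punch cap is near (236,250).

```bash
python3 - <<'E'
from h import *
c=get_calibration('top')
l=onz(c,356.2,308.5,.125);r=onz(c,394.5,302.2,.125)
print('bar',l,r,(l+r)/2,np.linalg.norm(l-r)); d=l-r; print('yaw of y',np.degrees(np.arctan2(d[1],d[0]))-90)
print('hole',onz(c,168,265.5,.065)); print('punch',onz(c,236.5,250.3,.164))
s=get_calibration('scene')
for z in (.164,): print('punch scene',onz(s,254,207,z))
print('punch proj', proj(s,onz(c,236.5,250.3,.164)))
x=onz(c,236.5,250.3,.164)
print(np.hypot(*(((l+r)/2)[:2])))
im=cv2.imread('pics/top0.png')
cv2.imwrite('pics/crop2.png',np.hstack([cv2.resize(im[225:300,210:285],None,fx=5,fy=5,interpolation=cv2.INTER_CUBIC),cv2.resize(cv2.imread('pics/scene0.png')[195:270,220:295],None,fx=5,fy=5,interpolation=cv2.INTER_CUBIC)]))
E
```

```text
bar [ 0.41559144 -0.24876197  0.125     ] [ 0.43069307 -0.33304713  0.125     ] [ 0.42314225 -0.29090455  0.125     ] 0.08562737975789513
yaw of y 10.158074540504757
hole [0.51151183 0.18953043 0.065     ]
punch [0.53488071 0.01319954 0.164     ]
punch scene [0.53853892 0.00823844 0.164     ]
punch proj [251.90546489 207.42641364]
0.5134927681318705
```

View pics/crop2.png

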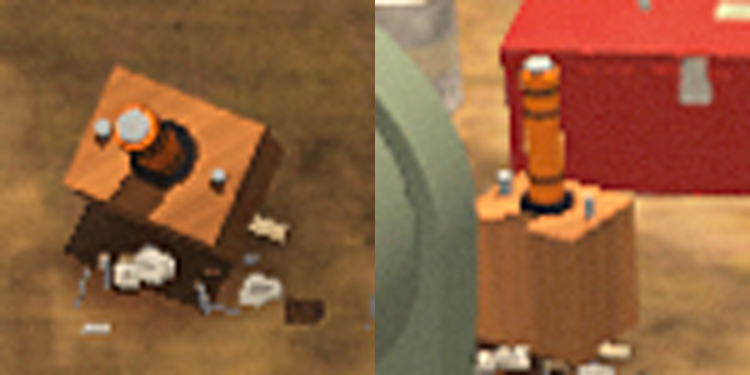

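The second crop shows the cap at top-view pixel (236.8,250.2), the guard centre at about (242.8,256), and the shanks at (230.4,250.6) and (253.6,260.4). I'll write a delta helper and start towards the bar.

```bash
cat >> h.py <<'E'
def delta(pos,yaw_deg,tilt=(0,0),base=None):
    """deltas (move units) from base pose (p, rpy) to TCP pos, tool down, yaw of tool x"""
    s=observe(); p,r=(s['position'],Rm(s['tool_rot'])) if base is None else (np.array(base[0]),Rm(base[1]))
    t=R.from_euler('xyz',[np.pi,0,np.radians(yaw_deg)]).as_matrix()
    rv=R.from_matrix(r.T@t).as_rotvec()
    return np.round(np.r_[r.T@(np.array(pos)-p)/.5, np.degrees(rv)/120],4)
E
python3 - <<'E'
from h import *
c=get_calibration('top')
print('guard',onz(c,242.8,256,.0775),'shanks',onz(c,230.4,250.6,.092),onz(c,253.6,260.4,.092))
print(delta([.498,.181,.30],132))
E
```

```text
guard [0.53496724 0.0131565  0.0775    ] shanks [0.54501026 0.03987676 0.092     ] [ 0.52309077 -0.01443309  0.092     ]
[-8.671e-01 -6.404e-01 -2.015e-01 -5.000e-04  2.000e-04  2.741e-01]
```

play_rows([
  [-0.867,-0.64,-0.2,0,0,0.274,0.3],
  [-0.867,-0.64,-0.2,0,0,0.274,0.6],
  [-0.867,-0.64,-0.2,0,0,0.274,0.6],
  [-0.867,-0.64,-0.2,0,0,0.274,0.6],
  [-0.867,-0.64,-0.2,0,0,0.274,0.6],
  [-0.867,-0.64,-0.2,0,0,0.274,0.6],
  [-0.867,-0.64,-0.2,0,0,0.274,0.6],
  [-0.867,-0.64,-0.2,0,0,0.274,0.6],
  [-0.867,-0.64,-0.2,0,0,0.274,0.6],
  [-0.867,-0.64,-0.2,0,0,0.274,0.6],
], newtons=40)

```text
clock: 1.1
position: [0.4695, 0.2165, 0.2911]
tool_rot: [3.142, -0.0, 2.304]
force: [0.8, 1.7, 0.1]
grip_width: 0.0341
finger_force: 0.0
```

```bash
python3 - <<'E'
from h import *
s=observe();print(s['position'],s['grip_width'])
print(delta([.423,-.291,.24],100))
E
```

```text
[0.46947762 0.21650107 0.29106433] 0.034058314550045495
[-6.920e-01 -7.484e-01  1.020e-01  0.000e+00 -1.000e-04  2.668e-01]
```

play_rows([
  [-0.3,-0.2,0,0,0,0.1,0.6],
  [-0.692,-0.748,0.1,0,0,0.267,0.6],
  [-0.692,-0.748,0.1,0,0,0.267,0.6],
  [-0.692,-0.748,0.1,0,0,0.267,0.6],
  [-0.692,-0.748,0.1,0,0,0.267,0.6],
  [-0.692,-0.748,0.1,0,0,0.267,0.6],
  [-0.692,-0.748,0.1,0,0,0.267,0.6],
  [-0.692,-0.748,0.1,0,0,0.267,0.6],
  [-0.692,-0.748,0.1,0,0,0.267,0.6],
  [-0.692,-0.748,0.1,0,0,0.267,0.6],
])

```text
clock: 2.1
position: [0.4233, -0.2772, 0.2419]
tool_rot: [3.141, -0.0, 1.745]
force: [1.0, 1.4, 0.2]
grip_width: 0.0344
finger_force: 0.0
```

```bash
python3 - <<'E'
from h import *
s=observe();print(s['position'],s['tool_rot'])
print(delta([.423,-.291,.22],100))
E
```

```text
[ 0.42328386 -0.27722605  0.24187929] [ 3.14142016e+00 -1.28946482e-04  1.74515491e+00]
[-0.027  -0.0053  0.0438  0.0001 -0.0001 -0.0001]
```

play_rows([
  [0,0,0.02,0,0,0,0.6],
  [0,0,0.04,0,0,0,0.6],
  [0,0,0.04,0,0,0,0.6],
])

```text
clock: 2.4
position: [0.4235, -0.2742, 0.2208]
tool_rot: [-3.14, -0.001, 1.746]
force: [0.4, 0.2, 0.3]
grip_width: 0.0339
finger_force: 0.0
```

```bash
python3 - <<'E'
from h import *
s=observe();print(s['position'])
c=get_calibration('wrist'); snap('wrist','w1'); print(proj(c,[.4231,-.2909,.122]),c)
E
```

```text
[ 0.42350773 -0.27423798  0.22081624]
[317.11928898 248.92617572] {'fovy': 68.80466484764518, 'cx': 321.3145909737167, 'cy': 240.88750210640598, 'xyz': array([ 0.41162041, -0.20083653,  0.39485117]), 'rotation': array([2.84365248, 0.00328521, 0.1745684 ])}
```

View pics/w1.png

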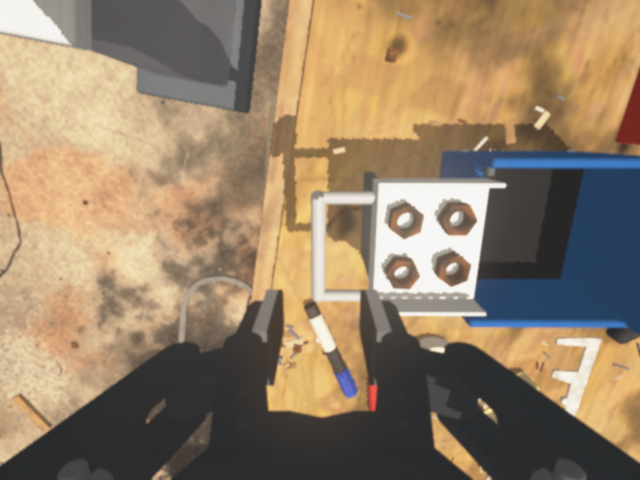

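The wrist view shows the bar running from (320,192) to (318,300). Its middle is at (319,247), within 2 px of my prediction of (317,249). Next: descend and grip.

```bash
python3 - <<'E'
from h import *
print(delta([.424,-.290,.101],100))
E
```

```text
[-0.0313 -0.0051  0.2412 -0.0005 -0.0005  0.0004]
```

play_rows([
  [-0.031,-0.005,0.04,0,0,0,0.6],
  [-0.031,-0.005,0.1,0,0,0,0.6],
  [-0.031,-0.005,0.16,0,0,0,0.6],
  [-0.031,-0.005,0.2,0,0,0,0.6],
  [-0.031,-0.005,0.24,0,0,0,0.6],
  [-0.031,-0.005,0.24,0,0,0,0.6],
  [-0.031,-0.005,0.24,0,0,0,1],
  [-0.031,-0.005,0.24,0,0,0,1],
  [-0.031,-0.005,0.24,0,0,0,1],
  [-0.031,-0.005,0.24,0,0,0,1],
], newtons=40)

```text
clock: 3.45
position: [0.4245, -0.2912, 0.1028]
tool_rot: [3.141, 0.0, 1.745]
force: [-0.4, -0.7, -0.7]
grip_width: 0.0004
finger_force: 0.0
```

```bash
python3 - <<'E'
from h import *
s=observe();print(s['position'],s['tool_rot'],s['finger_force'],s['force'])
r=Rm(s['tool_rot'])
for th in (.2,.4,.6,.8,1.0,1.1,1.2,1.25):
    dx=.14-.14*np.cos(th)+.018*np.sin(th); dz=.14*np.sin(th)+.018*np.cos(th)-.018
    a=np.radians(10.2); print(th,np.round(r.T@np.array([dx*np.cos(a),dx*np.sin(a),dz])/.5,3))
E
```

```text
[ 0.42449801 -0.29116914  0.10279762] [3.14065014e+00 4.90401128e-04 1.74495089e+00] 0.0 [-0.40402022 -0.65131957 -0.65409507]
0.2 [ 0.     0.013 -0.055]
0.4 [ 0.     0.036 -0.106]
0.6 [ 0.     0.069 -0.152]
0.8 [ 0.     0.111 -0.19 ]
1.0 [ 0.001  0.159 -0.219]
1.1 [ 0.001  0.185 -0.23 ]
1.2 [ 0.001  0.212 -0.238]
1.25 [ 0.001  0.226 -0.241]
```

```bash
python3 - <<'E'
from h import *
c=get_calibration('wrist'); im=snap('wrist','w2'); s=snap('scene','s2')
o=np.hstack([im[100:480,120:520],cv2.resize(s[190:330,300:450],(400,380),interpolation=cv2.INTER_CUBIC)])
cv2.imwrite('pics/c3.png',o[:,:,::-1])
E
```

```text
(no output)
```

View pics/c3.png

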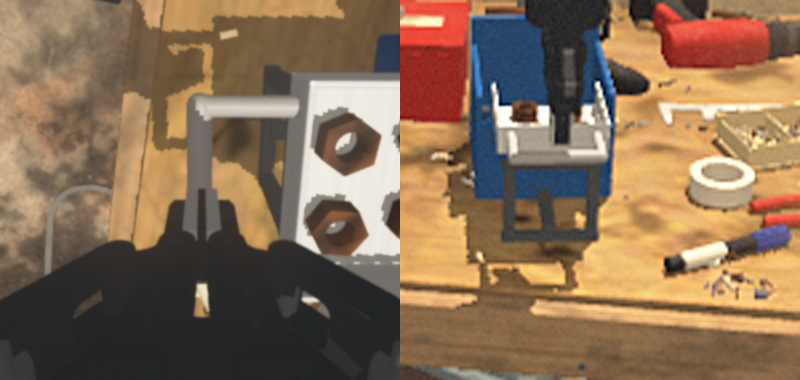

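```bash
python3 - <<'E'
from h import *
from scipy.optimize import least_squares
s=get_calibration('scene'); c=get_calibration('top')
print('tcp',proj(s,observe()['position']), 'crop', (proj(s,observe()['position'])-[300,190])*[2.667,2.714]+[400,0])
for z in (.122,.08):
  for p in ([.4156,-.2488],[.4307,-.3330]): print(z,(proj(s,p+[z])-[300,190])*[2.667,2.714]+[400,0])
# triangulate bar ends from top + initial scene
im=cv2.imread('pics/scene0.png'); 
a=cv2.resize(im[215:295,315:395],(560,560),interpolation=cv2.INTER_CUBIC)
b=cv2.resize(cv2.imread('pics/s2.png')[215:295,315:395],(560,560),interpolation=cv2.INTER_CUBIC)
cv2.imwrite('pics/c4.png',cv2.resize(np.hstack([a,b]),(800,400)))
E
```

```text
tcp [358.81801059 253.43690859] crop [556.86763423 172.16776991]
0.122 [512.12534561 155.13615744]
0.122 [602.0233996 153.5037305]
0.08 [511.38600385 194.54505273]
0.08 [600.07763527 192.84437298]
```

View pics/c4.png

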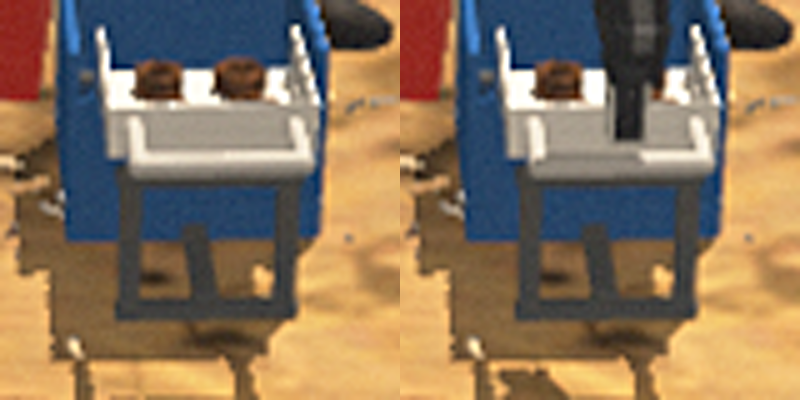

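```bash
python3 - <<'E'
from h import *
c=get_calibration('wrist'); s=observe(); p=s['position']
for k in (0,.01,.02,.03,.04): print(k,proj(c,p+[0,0,k]),proj(get_calibration('scene'),p+[0,0,k]))
print(proj(c,[.4231,-.2909,.122]),proj(c,[.4156,-.2488,.122]),s['force'],s['qpos'])
im=cv2.imread('pics/w2.png')
cv2.imwrite('pics/c5.png',cv2.resize(im[180:330,220:420],(800,600),interpolation=cv2.INTER_CUBIC))
E
```

```text
0 [320.45727369 278.12281517] [358.81801059 253.43690859]
0.01 [320.39359413 285.90643668] [358.93885153 249.97007078]
0.02 [320.32271812 294.56968757] [359.06047679 246.48073165]
0.03 [320.24335269 304.2706087 ] [359.18289402 242.96867141]
0.04 [320.15387542 315.20751256] [359.30611099 239.43366742]
[317.95315252 293.23029809] [317.44229453 206.12336296] [ 0.94972325 -0.04762344 -0.12498727] [ 0.11674791  0.54078737  0.50481297  1.99612746 -0.39685048  0.70050495
  1.04308669]
```

View pics/c5.png

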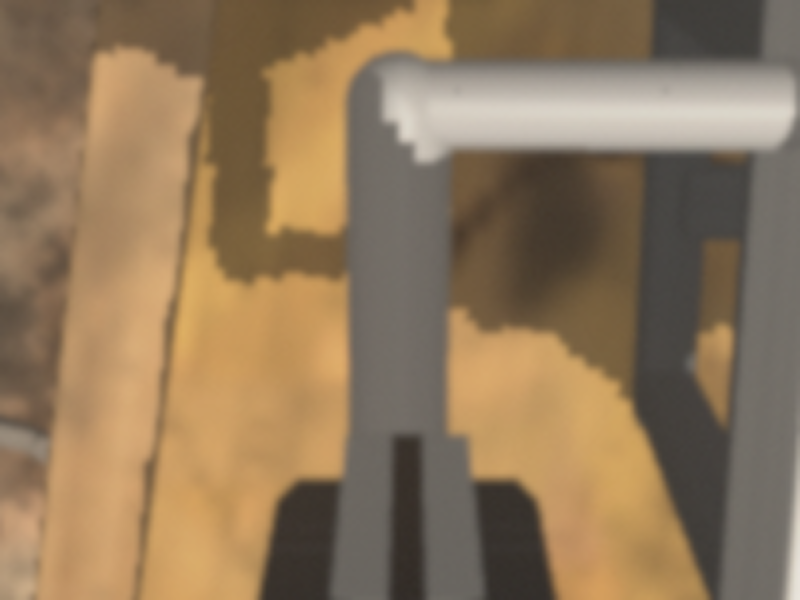

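The crop shows the shut pad tips at about image row 289, drawn over the top of the bar. Both cameras put the real tips about 30 mm above the reported TCP, so the fingers closed over the bar without catching it. I'll open, go 30 mm deeper while watching the force, and close again.

play_rows([
  [0,0,0,0,0,0,0.6],
  [0,0,0,0,0,0,0.6],
  [0,0,0,0,0,0,0.6],
  [0,0,0.02,0,0,0,0.6],
  [0,0,0.04,0,0,0,0.6],
  [0,0,0.06,0,0,0,0.6],
  [0,0,0.06,0,0,0,0.6],
])

```text
clock: 4.25
position: [0.4233, -0.2907, 0.0705]
tool_rot: [-3.14, -0.001, 1.745]
force: [-0.1, 1.2, 0.4]
grip_width: 0.034
finger_force: 0.0
```

play_rows([
  [0,0,0,0,0,0,1],
  [0,0,0,0,0,0,1],
  [0,0,0,0,0,0,1],
  [0,0,0,0,0,0,1],
], newtons=40)

```text
clock: 4.65
position: [0.4235, -0.2914, 0.0723]
tool_rot: [-3.141, 0.0, 1.744]
force: [-5.8, -2.1, -1.7]
grip_width: 0.0105
finger_force: 38.9
```

Gripped the bar: 10.5 mm opening, 39 N. Now the arc.

play_rows([
  [0,0.006,-0.027,0,0,0,1],
  [0,0.013,-0.055,0,0,0,1],
  [0,0.023,-0.081,0,0,0,1],
  [0,0.036,-0.106,0,0,0,1],
  [0,0.051,-0.13,0,0,0,1],
  [0,0.069,-0.152,0,0,0,1],
  [0,0.089,-0.172,0,0,0,1],
  [0,0.111,-0.19,0,0,0,1],
  [0,0.111,-0.19,0,0,0,1],
])

```text
clock: 5.55
position: [0.4774, -0.2822, 0.1691]
tool_rot: [-3.14, -0.001, 1.744]
force: [-24.6, 3.2, 30.5]
grip_width: 0.0104
finger_force: 42.2
```

play_rows([
  [0,0.024,-0.016,0,0,0,1],
  [0,0.048,-0.029,0,0,0,1],
  [0,0.074,-0.04,0,0,0,1],
  [0,0.101,-0.048,0,0,0,1],
  [0,0.115,-0.051,0,0,0,1],
  [0,0.115,-0.051,0,0,0,1],
  [0,0.115,-0.051,0,0,0,1],
  [0,0.115,-0.051,0,0,0,1],
  [0,0.115,-0.051,0,0,0,1],
  [0,0.115,-0.051,0,0,0,1],
])

```text
clock: 6.55
position: [0.5355, -0.272, 0.1932]
tool_rot: [3.141, 0.001, 1.744]
force: [-2.1, -0.5, 8.0]
grip_width: 0.0103
finger_force: 42.2
```

```bash
python3 - <<'E'
from h import *
a=snap('top','t4'); s=snap('scene','s4')
o=np.hstack([cv2.resize(a[170:320,310:410],(400,600),interpolation=cv2.INTER_CUBIC),cv2.resize(s[150:300,300:400],(400,600),interpolation=cv2.INTER_CUBIC)])
cv2.imwrite('pics/c6.png',o[:,:,::-1])
E
```

```text
(no output)
```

View pics/c6.png

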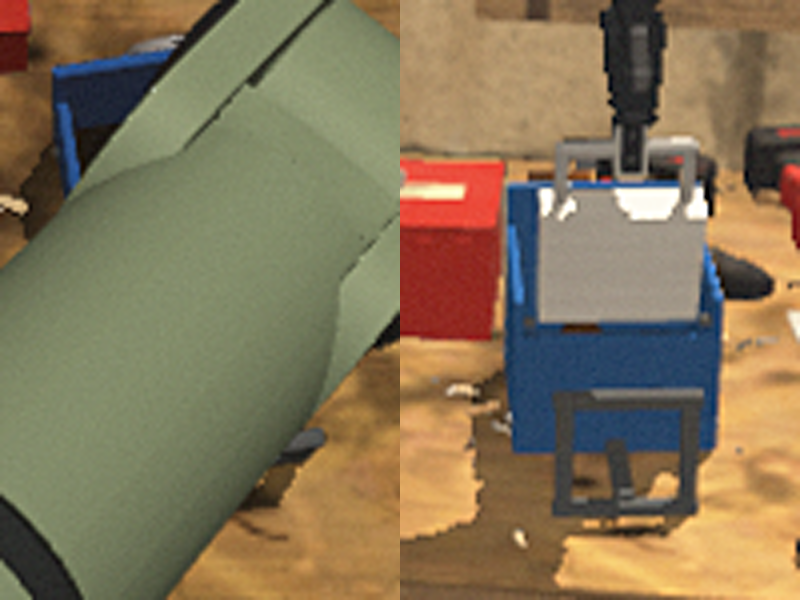

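The scene half of the crop shows the tray nearly vertical with no nuts left on its visible back. A brown spot at (581,327) shows through the hinge gap, and the arm hides the tub in the top view. I'll count brown blobs from the wrist camera.

```bash
cat >> h.py <<'E'
def brown(n,z,f=None):
    c=get_calibration(n); im=grab_frame(n) if f is None else f
    h=cv2.cvtColor(im,cv2.COLOR_RGB2HSV).astype(int)
    m=((h[...,0]<14)&(h[...,1]>90)&(h[...,2]<150)&(h[...,2]>20)).astype(np.uint8)
    k,l,st,ce=cv2.connectedComponentsWithStats(m)
    for i in range(1,k):
        if st[i,4]>12:
            p=onz(c,*ce[i],z)
            if .38<p[0]<.75 and -.4<p[1]<-.12: print(n,ce[i].round(),st[i,4],p.round(3))
E
python3 - <<'E'
from h import *
brown('wrist',.045)
brown('scene',.045)
a=np.radians(10.2);b=np.array([.4235,-.291]);h=b+.14*np.array([np.cos(a),np.sin(a)]);print('hinge',h, 'tub ~',h+.07*np.array([np.cos(a),np.sin(a)]))
d=observe()['position'][:2]-h; print('bar x rel',d@[np.cos(a),np.sin(a)])
print(proj(get_calibration('wrist'),np.r_[h+.07*np.array([np.cos(a),np.sin(a)]),.032]))
E
```

```text
wrist [274.  30.] 43 [ 0.472 -0.127  0.045]
wrist [393. 127.] 23 [ 0.583 -0.183  0.045]
wrist [413. 192.] 340 [ 0.615 -0.235  0.045]
wrist [460. 194.] 233 [ 0.659 -0.23   0.045]
wrist [477. 204.] 103 [ 0.676 -0.236  0.045]
wrist [401. 237.] 143 [ 0.615 -0.279  0.045]
wrist [385. 236.] 48 [ 0.599 -0.281  0.045]
wrist [427. 251.] 373 [ 0.643 -0.289  0.045]
wrist [214. 302.] 28 [ 0.444 -0.38   0.045]
hinge [ 0.56128739 -0.26620814] tub ~ [ 0.63018108 -0.2538122 ]
bar x rel -0.02645176710736353
[419.87768459 211.05322372]
```

Four nuts lie on the tub floor. Next I lower the tray along the same arc.

play_rows([
  [0,-0.014,0.003,0,0,0,1],
  [0,-0.041,0.011,0,0,0,1],
  [0,-0.067,0.022,0,0,0,1],
  [0,-0.091,0.035,0,0,0,1],
  [0,-0.115,0.051,0,0,0,1],
  [0,-0.137,0.069,0,0,0,1],
  [0,-0.157,0.089,0,0,0,1],
  [0,-0.175,0.111,0,0,0,1],
  [0,-0.19,0.135,0,0,0,1],
  [0,-0.19,0.135,0,0,0,1],
])

```text
clock: 7.75
position: [0.4406, -0.2883, 0.124]
tool_rot: [-3.14, -0.0, 1.744]
force: [-2.6, -2.3, 1.2]
grip_width: 0.0107
finger_force: 42.0
```

play_rows([
  [0,-0.013,0.025,0,0,0,1],
  [0,-0.023,0.051,0,0,0,1],
  [0,-0.03,0.079,0,0,0,1],
  [0,-0.036,0.106,0,0,0,1],
  [0,-0.036,0.106,0,0,0,1],
  [0,-0.036,0.106,0,0,0,1],
])

```text
clock: 8.35
position: [0.4237, -0.2912, 0.0723]
tool_rot: [-3.141, -0.001, 1.744]
force: [-5.2, -2.0, -0.4]
grip_width: 0.0102
finger_force: 43.4
```

Tray is down. Release, rise, then go over to the punch.

play_rows([
  [0,0,0,0,0,0,0.6],
  [0,0,0,0,0,0,0.6],
  [0,0,0,0,0,0,0.6],
  [0,0,-0.1,0,0,0,0.6],
  [0,0,-0.2,0,0,0,0.6],
  [0,0,-0.3,0,0,0,0.6],
  [0,0,-0.4,0,0,0,0.6],
  [0,0,-0.4,0,0,0,0.6],
])

```text
clock: 9.15
position: [0.4261, -0.2926, 0.2779]
tool_rot: [3.134, 0.004, 1.745]
force: [0.2, 0.5, -1.2]
grip_width: 0.0343
finger_force: 0.0
```

```bash
python3 - <<'E'
from h import *
print(delta([.535,.013,.25],68))
E
```

```text
[0.5646 0.3199 0.0559 0.0041 0.001  0.2663]
```

play_rows([
  [0.565,0.32,0.03,0,0,0.266,0.4],
  [0.565,0.32,0.03,0,0,0.266,0.4],
  [0.565,0.32,0.03,0,0,0.266,0.4],
  [0.565,0.32,0.03,0,0,0.266,0.4],
  [0.565,0.32,0.03,0,0,0.266,0.4],
  [0.565,0.32,0.03,0,0,0.266,0.4],
  [0.565,0.32,0.03,0,0,0.266,0.4],
  [0.565,0.32,0.03,0,0,0.266,0.4],
  [0.565,0.32,0.03,0,0,0.266,0.4],
  [0.565,0.32,0.03,0,0,0.266,0.4],
])

```text
clock: 10.15
position: [0.5325, 0.0139, 0.2572]
tool_rot: [3.142, 0.0, 1.187]
force: [0.1, 0.1, -0.1]
grip_width: 0.051
finger_force: 0.0
```

```bash
python3 - <<'E'
from h import *
s=observe();print(s['position'],s['tool_rot'],s['qpos'][6])
print(delta([.535,.013,.22],68))
# brown check from top
brown('top',.045)
# orange/cap location in wrist
c=get_calibration('wrist'); im=snap('wrist','w5'); print(proj(c,[.535,.013,.167]),proj(c,[.535,.013,.0775]))
cv2.imwrite('pics/c7.png',cv2.resize(im[100:400,170:470],(600,600),interpolation=cv2.INTER_CUBIC)[:,:,::-1])
E
```

```text
[0.53253695 0.01388734 0.2571916 ] [3.14154141e+00 2.53244600e-04 1.18666770e+00] -0.24777698086160987
[ 0.0002  0.0052  0.0744  0.      0.0001 -0.0001]
top [362. 200.] 27 [ 0.682 -0.267  0.045]
top [347. 205.] 90 [ 0.668 -0.229  0.045]
top [336. 204.] 22 [ 0.671 -0.202  0.045]
top [369. 222.] 160 [ 0.627 -0.284  0.045]
top [316. 218.] 13 [ 0.635 -0.154  0.045]
top [348. 226.] 85 [ 0.616 -0.232  0.045]
[323.65778304 232.32213081] [323.13008317 208.60910678]
```

View pics/c7.png

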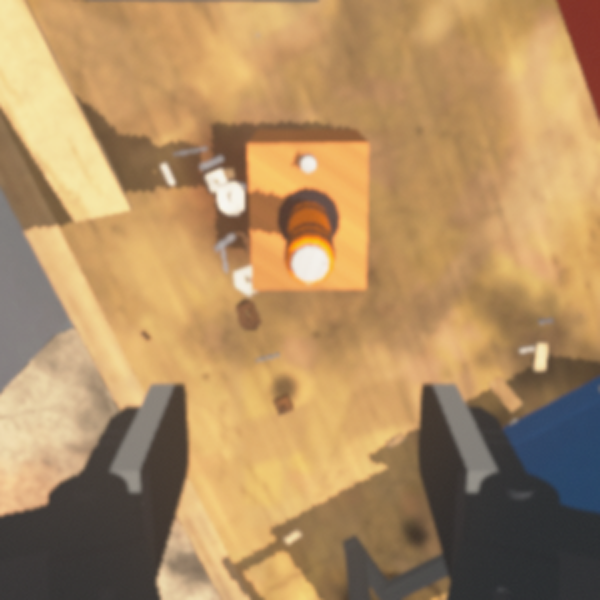

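The wrist view shows the cap at pixel (325.5,231.5), about 2 px from prediction, with the block square to the fingers. The tub nuts also show from above. Now descend to the punch.

play_rows([
  [0,0.005,0.08,0,0,0,0.4],
  [0,0.005,0.16,0,0,0,0.4],
  [0,0.005,0.22,0,0,0,0.4],
  [0,0.005,0.28,0,0,0,0.4],
  [0,0.005,0.33,0,0,0,0.4],
  [0,0.005,0.356,0,0,0,0.4],
  [0,0.005,0.356,0,0,0,0.4],
])

```text
clock: 10.95
position: [0.5344, 0.013, 0.0783]
tool_rot: [-3.14, 0.001, 1.186]
force: [0.2, 0.7, 0.4]
grip_width: 0.0512
finger_force: 0.0
```

play_rows([
  [0,0,0,0,0,0,1],
  [0,0,0,0,0,0,1],
  [0,0,0,0,0,0,1],
  [0,0,0,0,0,0,1],
  [0,0,0,0,0,0,1],
], newtons=60)

```text
clock: 11.45
position: [0.5358, 0.0139, 0.0804]
tool_rot: [3.14, -0.001, 1.188]
force: [-2.9, -0.3, 6.7]
grip_width: 0.0187
finger_force: 58.2
```

play_rows([
  [0,0,-0.03,0,0,0,1],
  [0,0,-0.07,0,0,0,1],
  [0,0,-0.11,0,0,0,1],
  [0,0,-0.15,0,0,0,1],
  [0,0,-0.19,0,0,0,1],
  [0,0,-0.23,0,0,0,1],
  [0,0,-0.23,0,0,0,1],
])

```text
clock: 12.15
position: [0.5364, 0.0139, 0.197]
tool_rot: [3.138, -0.003, 1.188]
force: [0.0, -0.8, -1.6]
grip_width: 0.0185
finger_force: 58.6
```

```bash
python3 - <<'E'
from h import *
im=cv2.imread('pics/top0.png')[...,::-1]
h=cv2.cvtColor(np.ascontiguousarray(im),cv2.COLOR_RGB2HSV).astype(int)
def blob(h,z,c,lo,hi,box):
    m=(h[...,0]>lo)&(h[...,0]<hi)&(h[...,1]>140)&(h[...,2]>60)
    v,u=np.nonzero(m); k=(u>box[0])&(u<box[1])&(v>box[2])&(v<box[3]); u,v=u[k],v[k]
    (x,y),r=cv2.minEnclosingCircle(np.c_[u,v].astype(np.float32)); print(len(u),x,y,r,onz(c,x,y,z))
blob(h,.066,get_calibration('top'),45,80,(145,200,240,290))
print(delta([.5115,.1895,.19],82))
s=observe(); print(s['grip_width'],s['position'])
brownorange=None
im=grab_frame('scene');h2=cv2.cvtColor(im,cv2.COLOR_RGB2HSV).astype(int)
m=((h2[...,0]>8)&(h2[...,0]<16)&(h2[...,1]>200)&(h2[...,2]>130)).astype(np.uint8)
k,l,st,ce=cv2.connectedComponentsWithStats(m)
print([(ce[i].round(1),st[i]) for i in range(1,k) if st[i,4]>25 and 200<ce[i][0]<320 and 100<ce[i][1]<260])
sc=get_calibration('scene')
for z in (.105,.142,.22): print(z,proj(sc,[.535,.013,z]))
E
```

```text
60 167.2857208251953 265.1428527832031 6.715912342071533 [0.51220563 0.19095202 0.066     ]
[ 0.3071 -0.1776  0.0142  0.0018 -0.0011 -0.1163]
0.018530678419327193 [0.53640781 0.01387569 0.19701182]
[(array([252.1, 189. ]), array([248, 178,   8,  19,  73], dtype=int32))]
0.105 [253.19256064 226.80517745]
0.142 [252.44165952 214.72367407]
0.22 [250.80327673 188.36317635]
```

```bash
python3 - <<'E'
from h import *
print(delta([.512,.1905,.197],68))
E
```

```text
[ 0.3096 -0.1759 -0.0027  0.001  -0.0009  0.0005]
```

play_rows([
  [0.07,-0.04,0,0,0,0,1],
  [0.14,-0.08,0,0,0,0,1],
  [0.21,-0.12,0,0,0,0,1],
  [0.28,-0.16,0,0,0,0,1],
  [0.31,-0.176,0,0,0,0,1],
  [0.31,-0.176,0,0,0,0,1],
  [0.31,-0.176,0,0,0,0,1],
])

```text
clock: 12.9
position: [0.5113, 0.1899, 0.1938]
tool_rot: [-3.142, 0.001, 1.188]
force: [-0.0, -0.2, -0.2]
grip_width: 0.0186
finger_force: 58.7
```

```bash
python3 - <<'E'
from h import *
s=observe(); print(s['position'],s['tool_rot'])
c=get_calibration('wrist'); im=snap('wrist','w6')
h=cv2.cvtColor(im,cv2.COLOR_RGB2HSV).astype(int)
def comps(m,z,n=25):
    k,l,st,ce=cv2.connectedComponentsWithStats(m.astype(np.uint8))
    for i in range(1,k):
        if st[i,4]>n:
            b=st[i]; mid=(b[0]+(b[2]-1)/2,b[1]+(b[3]-1)/2); print(mid,b,onz(c,*mid,z).round(4))
print('green');comps((h[...,0]>45)&(h[...,0]<80)&(h[...,1]>140)&(h[...,2]>60),.066)
print('red');comps(((h[...,0]<5)|(h[...,0]>175))&(h[...,1]>180)&(h[...,2]>120),.085,200)
print('orange');comps((h[...,0]>8)&(h[...,0]<16)&(h[...,1]>200)&(h[...,2]>130),.2,100)
print('pred tip',proj(c,[s['position'][0]-.0009,s['position'][1]-.0009,s['position'][2]-.069]),'hole',proj(c,[.512,.1905,.065]))
E
```

```text
[0.51133926 0.18985384 0.19377139] [-3.14153356e+00  7.74179302e-04  1.18753553e+00]
green
(np.float64(320.5), np.float64(219.5)) [304 204  34  32 126] [0.5118 0.1912 0.066 ]
(np.float64(318.0), np.float64(214.5)) [314 210   9  10  61] [0.5114 0.1963 0.066 ]
red
(np.float64(586.0), np.float64(254.0)) [ 533  185  107  139 5659] [0.7125 0.0827 0.085 ]
(np.float64(398.5), np.float64(225.5)) [383 210  32  32 773] [0.5719 0.1665 0.085 ]
(np.float64(625.5), np.float64(397.5)) [ 612  350   28   96 1029] [ 0.7235 -0.0823  0.085 ]
orange
(np.float64(321.5), np.float64(304.0)) [300 286  44  37 990] [0.5076 0.1786 0.2   ]
(np.float64(321.5), np.float64(332.5)) [297 322  50  22 535] [0.5012 0.1626 0.2   ]
(np.float64(322.0), np.float64(366.5)) [ 293  341   59   52 1431] [0.4933 0.1423 0.2   ]
pred tip [319.75492169 242.26441989] hole [321.05480902 219.89575651]
```

The hole is confirmed at (0.5118, 0.1912). Next: lower into it.

play_rows([
  [0.0045,0,0.02,0,0,0,1],
  [0.0045,0,0.06,0,0,0,1],
  [0.0045,0,0.09,0,0,0,1],
  [0.0045,0,0.12,0,0,0,1],
  [0.0045,0,0.145,0,0,0,1],
  [0.0045,0,0.164,0,0,0,1],
  [0.0045,0,0.164,0,0,0,1],
])

```text
clock: 13.65
position: [0.5119, 0.192, 0.1109]
tool_rot: [-3.141, 0.001, 1.187]
force: [0.5, -0.2, -0.6]
grip_width: 0.0185
finger_force: 58.7
```

play_rows([
  [0,0,0.008,0,0,0,1],
  [0,0,0.016,0,0,0,1],
  [0,0,0.022,0,0,0,1],
  [0,0,0.026,0,0,0,1],
  [0,0,0.026,0,0,0,1],
  [0,0,0.026,0,0,0,1],
])

```text
clock: 14.25
position: [0.5127, 0.1927, 0.0994]
tool_rot: [3.141, -0.001, 1.188]
force: [0.4, -0.5, 3.3]
grip_width: 0.0188
finger_force: 59.1
```

play_rows([
  [0,0,0.004,0,0,0,1],
  [0,0,0.008,0,0,0,1],
  [0,0,0.01,0,0,0,1],
  [0,0,0.01,0,0,0,1],
  [0,0,0.01,0,0,0,1],
])

```text
clock: 14.75
position: [0.5146, 0.1939, 0.097]
tool_rot: [3.139, -0.005, 1.188]
force: [-5.5, 1.7, 51.5]
grip_width: 0.0189
finger_force: 64.7
```

Bottomed out at 51 N, so I'll ease off a little.

play_rows([
  [0,0,-0.003,0,0,0,1],
  [0,0,-0.0035,0,0,0,1],
  [0,0,-0.0035,0,0,0,1],
  [0,0,-0.0035,0,0,0,1],
  [0,0,-0.0035,0,0,0,1],
])

```text
clock: 15.25
position: [0.5138, 0.1936, 0.0977]
tool_rot: [3.14, -0.004, 1.188]
force: [-2.8, 3.1, 32.4]
grip_width: 0.0184
finger_force: 61.8
```

```bash
python3 - <<'E'
from h import *
s=observe(); print(s['position'],s['force'],s['finger_force'],s['grip_width'])
E
```

```text
[0.51384227 0.19364305 0.09772909] [-2.80233176  3.07403564 32.4491918 ] 61.7719030380249 0.018395574331717377
```

play_rows([
  [0,0,-0.0015,0,0,0,1],
  [0,0,-0.0015,0,0,0,1],
  [0,0,-0.0015,0,0,0,1],
  [0,0,-0.0015,0,0,0,1],
])

```text
clock: 15.65
position: [0.5136, 0.1935, 0.0981]
tool_rot: [3.14, -0.003, 1.188]
force: [-2.0, 2.0, 23.1]
grip_width: 0.0187
finger_force: 60.8
```

```bash
python3 - <<'E'
from h import *
s=observe(); print(s['position'],s['force'],s['finger_force'])
if s['force'][2]>10: print(job_done())
E
```

```text
[0.51360191 0.19351211 0.09805074] [-1.96820349  1.98801082 23.0635911 ] 60.81821322441101
the job is handed in; nothing more can be done
None
```

I handed the job in at about 15.7 s: nuts tipped into the tub, tray back down, and the gripped punch holding the run button down at about 23 N; no pass/fail verdict came back.

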